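Close the pot and the flask for storage

TASK

Close up the field kitchen set for storage: put the loose lid on the wide aluminium pot so that it sits level and fully down on the rim, and put the stopper upright and fully home in the mouth of the steel flask. Set both down in place rather than dropping them, keep the pot and the flask standing where they are, and leave the other things on the table undisturbed.

Things in the scene. Friction and masses are not known exactly. Their poses are not given: they have to be found in the camera images.
- pot: Open round aluminium pot, standing loose on the table: outside diameter 140 mm, height 90 mm, wall 4 mm (mouth 132 mm inside), 0.8 kg, with two small wire ears left and right (along its y) reaching 89 mm from the axis, at 68 mm height. Origin: centre of its underside; z up along its axis.
- pot_rim (a point): Centre of the pot's mouth, level with the rim, 90 mm above the pot's underside.
- lid: Loose round aluminium lid of the pot, lying right way up on the table. Brim 154 mm across; under it a tapered plug 10 mm deep, 112 mm across at the bottom and 124 mm under the brim, that drops into the pot's mouth. On top a black upright cylindrical knob 32 mm across, from 20 to 56 mm above the origin. About 0.22 kg. Origin: centre of the plug's underside; z up along the axis.
- lid_seat (a point): Centre of the lid at the height of the brim's underside, 10 mm above the lid's origin; it coincides with the centre of the pot's mouth when the lid is seated.
- flask: Wide-mouth steel flask, standing loose on the table: body 90 mm across up to 110 mm height, then a neck 60 mm across up to 150 mm; bore of the neck 50 mm across and 37 mm deep. 0.6 kg. Origin: centre of its underside; z up along its axis.
- flask_mouth (a point): Centre of the flask's mouth, level with its rim, 150 mm above the flask's underside.
- stopper: Flask's stopper, standing loose and upright on its narrow end: grey tapered plug, 35 mm across at the bottom and 44 mm at the top, 28 mm long; then a black flange 62 mm across and 6 mm thick; then a black cylindrical grip 32 mm across, from 34 to 68 mm above the origin. About 0.12 kg. Origin: centre of the plug's underside; z up along the axis.
- stopper_seat (a point): Centre of the stopper at the height of the flange's underside, 28 mm above the stopper's origin; it coincides with the centre of the flask's mouth when the stopper is home.
- wooden_box: Bystander: closed dark wooden instrument box 174 x 134 mm, 97 mm high, with a wire handle to 111 mm. Origin: centre of its underside.
- book: Bystander: thick red-covered book lying flat, 150 x 210 mm, 30 mm high. Origin: centre of its underside.
- mug: Bystander: white mug, 80 mm across, 85 mm high, handle at its +y. Origin: centre of its underside.
- tin: Bystander: closed olive-green steel tin 184 x 104 mm, 73 mm high, with a wire handle to 86 mm. Origin: centre of its underside.
Mind the look-alikes: they are no part of the job. Leave any red look-alike of the flask alone.

How it is judged:
By the outcome, as a careful person would: the job done as asked, in the order asked, and still so for the second after the job is handed in, with the robot touching nothing.
It also fails if it takes over 64 s, if anything falls off the work surface, if the arm or the gripper's body presses on something with over 40 N, if the wrist force passes 120 N, or if a joint passes its speed limit or range.

ROBOT

A 6-joint arm with a two-finger parallel gripper is mounted at the origin on the work surface. World frame = base frame: x ahead of the robot, y to its left, z up, the work surface at z = 0. Lengths are in mm, angles in rad, forces in N, time in s.
With the tool pointing down it reaches from about 275 to 1000 mm from the base axis. Payload 8.4 kg.
Tool frame: the origin (TCP) lies midway between the tips of the shut fingers; the grasp point (between the pads) lies arm.hold_point_z behind it (arm.hold_point_z is the distance from the TCP to the grasp point, in mm); z points along the fingers, y is the line along which they close (so a half turn about z gives the same grasp; the last joint's range is limited). The gripper opens to 85 mm and grips with 20 to 120 N. Pads are 22 mm wide; open, the fingers measure 114 mm over their backs; the gripper's body (76 mm by 85 mm) begins 54 mm behind the grasp point. The pads swing forward as they close: fully open they stand 13 mm farther back than shut.
Start: joints at [-1.201, 0.353, 1.633, -0, 1.155, -0.002], TCP at [227.057, -582.3, 231.281] pointing down, gripper open.
Joint ranges: [-2.63, 2.63], [-0.92, 2.1], [0.06, 2.66], [-1.3, 4.44], [0, 2.69], [-3.02, 3.02]. Speed limits (rad/s): [2.22, 2.22, 2.79, 3.14, 3.14, 3.14].

INTERFACE

Orientations are given as a unit quaternion [x, y, z, w].
In Python, from rig import readout, optics, arm gives the robot as it stands. The module is installed in compiled form; this text tells all that it offers.
- The arm moves only by the shell command python3 -m pendant 'ROWS' [FORCE]. ROWS is text: rows parted by semicolons, each of 7 numbers parted by spaces: the opening, from 0 (shut) to 1 (fully open), then the shift along the tool's x, y, z in cm, then the turn, a rotation vector about the tool's x, y, z in rad. A call has exactly 10 rows; each row is the pose to reach, as a shift and turn from the pose commanded when the call began, along the tool's axes at that moment; what a row does not reach only later rows make up. A row lasts 1/10 s, in which the tool goes at most 50 mm and 8.59 degrees, less where a joint would pass 70% of its speed; a pose out of reach is approached as far as the arm can. A call with a gripper value outside its range is refused whole. The fingers move at their own pace and stop on an object; FORCE is the grip in N (left out, the last holds). Time passes only in rows, so rows that repeat a pose let the fingers close, or fill a call up. It gives the time, the measured TCP pose, the force, the opening and the grip force at its end, in the units of the state.
- readout.read_state(): the state, without advancing time (a new reading comes with each control period).
- optics.grab_frame(name): name is "scene" or "top" or "wrist"; returns a dict with "image" (480x640x3 uint8, red, green, blue), "depth" (480x640 float32, mm along the optical axis (not along the pixel's ray), 0 where there is no reading), "K" (3x3 intrinsics, pixels), "distortion" ([k1, k2, p1, p2, k3] as OpenCV has them; the pictures are not rectified), "position" and "attitude" of the camera in the world; the wrist camera has in their place "mount" (4x4, takes a point from camera to tool coordinates, whose origin is the TCP and whose axes are the flange's). Camera axes: x right, y up, looking along -z (the intrinsics and any distortion apply to the point x, -y, -z); pixel columns grow to the right and rows downward; lengths in mm; the calibration is good to about 2 mm. A picture is of the moment at which its call begins: read the wrist's pose just before it.
- arm.finish_job(): hands the job in; it is judged then, once.
Trained networks look in a picture, given as the dict that the camera call returned (one of the last four; its "shot" number tells which), for a name from the list of things; names that differ only in an ending like _2 or _b are one class to them, and where a whole thing is asked for, a point or a joint stands for the part that bears it (a point fixed in the world has none). Each returns a list of dicts, best first, with "score" (0 to 1); they miss things now and then, are a little off and sometimes report something else, mostly with a low value. They report only what shows in the picture. A call takes as long as a camera call. They do not tell look-alikes from the thing itself.
- optics.boxes_of(picture, name): "point" ([x, y, z] in mm, in world coordinates, good to about 4 mm: the middle of the surface that is visible of it).
The state is a dict: "time": time; "joints": joint angles; "joint_velocities": joint speeds; "effort": joint torques, N m; "ee_pos": TCP position; "tcp_rot": TCP orientation; "contact_force": force on the tool from outside, world axes, zero at the start; "torque": the same for the moment, N m; "grip_width": finger opening in mm; "grasp_force": force on a finger pad.
Only numpy, scipy, OpenCV 4.12 (cv2) and the standard library are available. Lean on these libraries where they do the work, as an engineer would, in place of code of your own. Each camera call takes 0.05 s, during which the arm holds its last target. There are 200 camera calls.

## Working session

There is one attempt and no reset: what is moved stays moved. The work goes in short steps, Python scripts to look and compute and a shell command to move; the robot and the scene stay as the last step left them, time stands still between calls to the robot, and variables do not carry over. Pictures are saved under pics/ and viewed, at most 10 in all, crops included, and the job is handed in when it is done.

```bash
mkdir -p pics; cat > h.py <<'E'
import numpy as np, cv2
from scipy.spatial.transform import Rotation as R
from rig import readout, optics, arm
np.set_printoptions(precision=1,suppress=True)
def rot(a):
    a=np.array(a,float)
    return a if a.shape==(3,3) else R.from_quat(a).as_matrix()
def pose(f,st=None):
    if "position" in f: return rot(f["attitude"]),np.array(f["position"],float)
    M=np.array(f["mount"]); Rt=rot(st["tcp_rot"]); return Rt@M[:3,:3],Rt@M[:3,3]+np.array(st["ee_pos"])
def cloud(f,st=None):
    Rc,p=pose(f,st); v,u=np.mgrid[:480,:640]
    n=cv2.undistortPoints(np.stack([u,v],-1).reshape(-1,1,2).astype(float),np.array(f["K"]),np.array(f["distortion"],float)).reshape(480,640,2)
    d=f["depth"]; c=np.stack([n[...,0]*d,-n[...,1]*d,-d],-1)
    w=c@Rc.T+p; w[d<=0]=np.nan; return w
def proj(f,X,st=None):
    Rc,p=pose(f,st); c=(np.atleast_2d(X)-p)@Rc; c=c*[1,-1,-1]
    return cv2.projectPoints(c.reshape(-1,1,3),np.zeros(3),np.zeros(3),np.array(f["K"]),np.array(f["distortion"],float))[0].reshape(-1,2)
def save(f,name): cv2.imwrite("pics/"+name,f["image"][...,::-1])
E
python3 - <<'E'
from h import *
s=readout.read_state(); print(s["ee_pos"],s["tcp_rot"],arm.hold_point_z,s["time"])
for c in("scene","top"):
    f=optics.grab_frame(c); save(f,c+".png"); print(c,f["position"],f["attitude"]); np.save(c+"_w.npy",cloud(f))
    for n in("pot","lid","flask","stopper","wooden_box","book","mug","tin"):
        for b in optics.boxes_of(f,n):
            if b["score"]>.2: print(n,round(b["score"],2),np.array(b["point"]),proj(f,b["point"])[0])
E
cd pics; python3 -c "
import cv2,numpy as np
cv2.imwrite('both.png',cv2.resize(np.vstack([cv2.imread('scene.png'),cv2.imread('top.png')]),None,fx=.62,fy=.62))"
```

```text
[ 226.9 -581.9  230.6] [ 1.   0.2 -0.  -0. ] 18.700000000000003 0.0
scene [1283.2  376.6  805.3] [0.2 0.4 0.8 0.5]
pot 0.86 [ 471.8 -290.1   54.3] [239.1 206.7]
lid 0.62 [505.4 226.2  16.9] [403.1 285.2]
flask 0.96 [314.9 231.3  99.7] [433.1 218.8]
flask 0.85 [467.1  30.9  92.9] [340.7 229.2]
flask 0.69 [ 504.  -103.6   94.6] [288.7 220.9]
flask 0.5 [504.5 228.8  15.9] [404.1 285.6]
stopper 0.72 [638.5  -7.8  39. ] [295.1 280.2]
wooden_box 0.88 [520.1 516.8  94.7] [534.8 311.4]
wooden_box 0.28 [ 503.8 -505.4   69.7] [173.1 187.4]
book 0.94 [807.2  75.8  27.3] [289.7 347.3]
book 0.73 [465.2  28.   99.1] [340.1 226.6]
mug 0.84 [ 732.  -295.3   52.6] [176.6 260.3]
tin 0.84 [ 502.7 -507.5   69. ] [172.9 187.2]
top [ 378.6   -7.9 1762.1] [ 0.  -0.  -0.7  0.7]
pot 0.62 [ 463.2 -303.1   -2.6] [415.2 276. ]
lid 0.72 [ 733.  -317.6   31.9] [421.  195.4]
lid 0.55 [484.8 219.9  16.2] [260.3 267. ]
flask 0.75 [288.2 213.4 111.4] [256.8 327.6]
flask 0.64 [434.1  18.2 108.9] [319.6 282.1]
flask 0.58 [ 472.2 -114.4  115.7] [361.7 270.5]
flask 0.33 [ 469.5 -300.5    7.6] [414.9 273.9]
stopper 0.56 [ 464.1 -298.6   -0.4] [414.  275.7]
wooden_box 0.87 [470.1 503.   97.5] [168.7 268.8]
wooden_box 0.33 [ 731.3 -320.4   30.6] [421.8 196. ]
book 0.78 [789.5  61.4  29.1] [308.9 177.7]
book 0.7 [ 469.4 -304.1    6.4] [416. 274.]
mug 0.89 [ 730.8 -316.    29.2] [420.4 196.2]
tin 0.61 [ 475.1 -524.1   75.3] [487.7 272.2]
```

View pics/both.png

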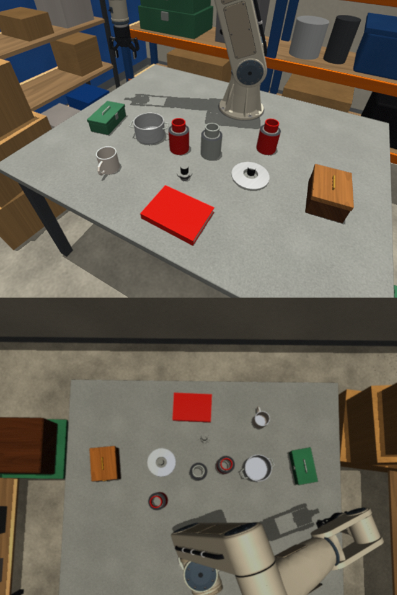

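The scene view (top) shows three flask-shaped things in scene pixels: red at (289,221), grey at (341,229) and red at (433,219). The grey steel one fits the description, and both red ones are look-alikes. The lid is at (403,285), the stopper at (295,280) and the pot at (239,207). I'll confirm this in a crop and measure from the depth.

```bash
python3 - <<'E'
from h import *
im={c:cv2.imread(f"pics/{c}.png") for c in("scene","top")}
a=cv2.resize(im["scene"][150:330,200:470],(792,528),interpolation=cv2.INTER_CUBIC); cv2.imwrite("pics/crop.png",a)
C={"pot":(468,-295,80),"lid":(495,222,85),"flask":(450,25,55),"stopper":(630,-12,40)}
for c in("scene","top"):
    w=np.load(c+"_w.npy"); z=w[...,2]
    m=(abs(z)<15)&(w[...,0]>300)&(w[...,0]<900)&(abs(w[...,1])<500); print(c,"table z",np.nanmedian(z[m]))
    P=np.c_[w[m][:,:2],np.ones(m.sum())]; print(" plane",np.round(np.linalg.lstsq(P,z[m],rcond=None)[0],4))
    # book centre
    for n,(x,y,r) in list(C.items())+[("book",(795,68,160))]:
        q=w[(np.hypot(w[...,0]-x,w[...,1]-y)<r)&(z>6)]
        h=np.percentile(q[:,2],[2,50,90,98,99.5])
        bands=[]
        t=q[q[:,2]>h[3]-8]
        (cx,cy),rr=cv2.minEnclosingCircle(t[:,:2].astype(np.float32))
        print(c,n,len(q),h,"top ring",cx,cy,"r",rr,"mean",t.mean(0))
E
```

```text
scene table z 1.592622712792945
 plane [-0.  -0.   3.1]
scene pot 2151 [ 8.9 56.9 88.4 92.7 94. ] top ring 464.2741394042969 -291.2774658203125 r 73.32085418701172 mean [ 465.1 -288.8   89.8]
scene lid 1927 [12.3 17.7 21.9 47.4 54. ] top ring 492.6395568847656 222.16766357421875 r 16.576526641845703 mean [501.2 223.1  48.4]
scene flask 1695 [ 10.6  97.  144.4 152.  153.2] top ring 442.2557678222656 18.3159122467041 r 31.26531219482422 mean [442.9  18.1 149.4]
scene stopper 227 [ 8.2 39.8 63.5 68.9 70.7] top ring 626.4379272460938 -10.014509201049805 r 16.09537124633789 mean [634.   -5.3  65.5]
scene book 6319 [ 9.2 31.4 33.3 34.4 35.3] top ring 776.4002075195312 60.87108612060547 r 140.1431884765625 mean [799.3  63.9  31.6]
top table z 0.1072466752557375
 plane [-0.  -0.   0.5]
top pot 1029 [ 6.1 16.3 89.4 94.7 97.1] top ring 463.7599182128906 -291.9736328125 r 69.98648071289062 mean [ 466.1 -293.5   91.4]
top lid 1387 [ 6.8 15.7 22.1 26.8 32.4] top ring 489.77496337890625 219.54759216308594 r 76.00473022460938 mean [489.9 216.7  22.2]
top flask 407 [  6.4 112.3 150.4 154.6 157.3] top ring 440.79425048828125 16.526798248291016 r 29.513887405395508 mean [441.   16.5 151.2]
top stopper 52 [ 6.1  8.3 43.  62.9 65.8] top ring 614.24658203125 -15.766509056091309 r 10.310365676879883 mean [612.9 -16.9  62.5]
top book 3069 [ 6.5 29.2 35.1 38.5 40.2] top ring 792.2874145507812 58.615291595458984 r 125.53825378417969 mean [792.7  56.7  33.7]
```

View pics/crop.png

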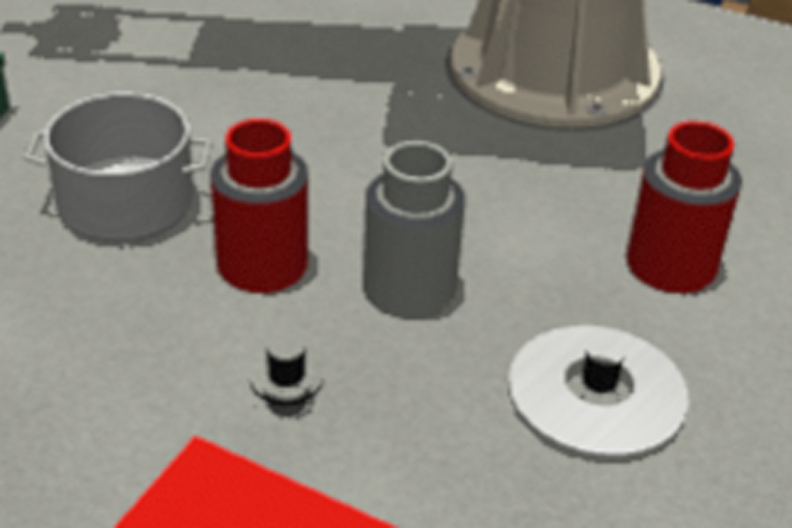

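The crop confirms it: the grey flask is at crop (415,225), flanked by the red ones at (260,200) and (685,200). The stopper is at (287,380) and the lid at (600,390). Next I'll work out the tool axes, the wrist camera mount and the first moves.

```bash
cat >> h.py <<'E'
def go(x,y,z,s=None):
    s=s or readout.read_state(); Rt=rot(s["tcp_rot"])
    d=Rt.T@(np.array([x,y,z])-s["ee_pos"])/10
    # turn that makes the tool exactly vertical
    zt=np.array([0,0,-1.]); a=np.cross(Rt[:,2],zt)
    print("tcp",np.array(s["ee_pos"]),"shift cm",np.round(d,2),"level turn",np.round(Rt.T@a,4),"yaw of tool x",round(np.arctan2(Rt[1,0],Rt[0,0]),3),"t",s["time"])
E
python3 - <<'E'
from h import *
f=optics.grab_frame("wrist"); print(np.array(f["mount"]),np.array(f["K"]))
print(rot(readout.read_state()["tcp_rot"]))
go(464,-292,330); go(491,220,260)
E
```

```text
[[   0.     0.9    0.3   83.3]
 [   1.    -0.    -0.     0.4]
 [  -0.     0.3   -0.9 -142.9]
 [   0.     0.     0.     1. ]] [[399.4   0.  320.2]
 [  0.  399.4 235.6]
 [  0.    0.    1. ]]
[[ 0.9  0.4  0. ]
 [ 0.4 -0.9  0. ]
 [ 0.  -0.  -1. ]]
tcp [ 227.1 -582.3  231.3] shift cm [ 32.6 -18.4  -9.9] level turn [-0. -0. -0.] yaw of tool x 0.372 t 0.95
tcp [ 227.1 -582.3  231.3] shift cm [ 53.7 -65.2  -2.9] level turn [-0. -0. -0.] yaw of tool x 0.372 t 0.95
```

```bash
python3 -m pendant '1 4 -2 -3 0 0 0;1 8 -4 -6 0 0 0;1 12 -6 -7 0 0 0;1 16 -9 -7 0 0 0;1 20 -11 -7 0 0 0;1 24 -13.5 -7 0 0 0;1 28 -15.8 -7 0 0 0;1 31 -17.5 -7 0 0 0;1 32.6 -18.4 -7 0 0 0;1 32.6 -18.4 -7 0 0 0' 40
cat >> h.py <<'E'
from scipy.optimize import least_squares
def circ(P):
    r=least_squares(lambda p:np.hypot(P[:,0]-p[0],P[:,1]-p[1])-p[2],[*P[:,:2].mean(0),30],loss="soft_l1",f_scale=1.5).x; return r
def look(name,pic=None):
    s=readout.read_state(); f=optics.grab_frame("wrist")
    if pic: save(f,pic)
    return s,f,cloud(f,s)
E
python3 - <<'E'
from h import *
s,f,w=look("pot","w_pot.png"); z=w[...,2]
print([ (round(b["score"],2),np.array(b["point"])) for b in optics.boxes_of(f,"pot")])
t=w[(abs(z)<12)];print("table",len(t),np.nanmedian(t[:,2]))
q=w[(z>84)&(z<100)&(np.hypot(w[...,0]-464,w[...,1]+292)<78)]; print(len(q),np.median(q[:,2]),circ(q)); go(491,220,260,s)
go(560,120,300,s)
E
```

```text
time: 1.95
ee_pos: [465.3, -290.6, 301.4]
tcp_rot: [0.982, 0.186, 0.0, -0.0]
contact_force: [-0.1, 0.2, 0.5]
grip_width: 85.5
grasp_force: 0.0
[(0.79, array([ 456.1, -293.4,    6.5]))]
table 207232 0.13264436975188687
2432 89.72712987508712 [ 464.2 -290.1   67.2]
tcp [ 465.3 -290.6  301.4] shift cm [ 21.1 -46.6   4.2] level turn [-0. -0.  0.] yaw of tool x 0.375 t 1.95
tcp [ 465.3 -290.6  301.4] shift cm [ 23.9 -34.7   0.1] level turn [-0. -0.  0.] yaw of tool x 0.375 t 1.95
```

```bash
python3 -m pendant '1 2.1 -4.6 0 0 0 0;1 4.2 -9.2 0.5 0 0 0;1 6.3 -13.8 1 0 0 0;1 8.4 -18.4 2 0 0 0;1 10.5 -23 3 0 0 0;1 12.6 -27.6 4 0 0 0;1 14.7 -32.2 5 0 0 0;1 16.8 -36.8 5 0 0 0;1 18.9 -41.6 5 0 0 0;1 21 -46.6 5 0 0 0'
python3 - <<'E'
from h import *
s,f,w=look("lid","w_lid.png"); z=w[...,2]
q=w[(z>6)&(np.hypot(w[...,0]-491,w[...,1]-220)<85)]; print("n",len(q),np.percentile(q[:,2],[1,25,50,75,95,99]))
im=((z>6)&(np.hypot(w[...,0]-491,w[...,1]-220)<90)).astype(np.uint8)
c=max(cv2.findContours(im,0,1)[0],key=cv2.contourArea)[:,0]; e=w[c[:,1],c[:,0]]; print("brim edge",circ(e),np.nanmedian(e[:,2]))
k=w[(z>50)&(np.hypot(w[...,0]-491,w[...,1]-220)<60)]; print("knob top",len(k),np.median(k[:,2]),cv2.minEnclosingCircle(k[:,:2].astype(np.float32)),k.mean(0))
E
```

```text
time: 3.05
ee_pos: [490.1, 203.3, 251.3]
tcp_rot: [0.983, 0.184, 0.0, 0.0]
contact_force: [1.5, 0.0, 0.2]
grip_width: 85.4
grasp_force: 0.0
n 64013 [ 12.9  20.  315.7 327.  335.  338.2]
brim edge [-1172.5  -446.6  1795.8] 323.2550148206019
knob top 34986 323.5739662290412 ((491.0718078613281, 219.7681121826172), 59.75998306274414) [492.  226.5 317.7]
```

View pics/w_lid.png

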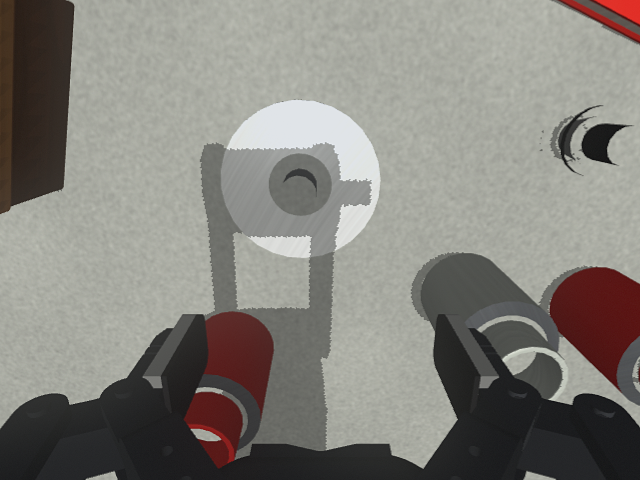

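The wrist view shows the lid at (300,180) with its knob at (300,183). The grey flask is at (500,320), the red look-alikes are at (240,380) and (610,330), and the stopper is at (595,145). I'll redo the fit from a settled second frame without the gripper's own pixels.

```bash
cat >> h.py <<'E'
def lidfit(s,f,w,x=491,y=220):
    z=w[...,2]; m=(np.hypot(w[...,0]-x,w[...,1]-y)<90)&(z<75)
    im=(m&(z>6)).astype(np.uint8)
    c=max(cv2.findContours(im,0,1)[0],key=cv2.contourArea)[:,0]; e=w[c[:,1],c[:,0]]; print("brim edge",circ(e),np.nanmedian(e[:,2]))
    k=w[m&(z>40)]; print("knob",len(k),np.percentile(k[:,2],[5,50,95]),k.mean(0),circ(k))
E
python3 - <<'E'
from h import *
s,f,w=look("lid"); lidfit(s,f,w)
z=w[...,2]
q=w[(z<75)&(z>45)&(np.hypot(w[...,0]-617,w[...,1]+13)<45)]; print("stopper",len(q),np.percentile(q[:,2],[5,50,95]) if len(q) else 0,q.mean(0), circ(q))
g=w[(z<160)&(z>144)&(np.hypot(w[...,0]-442,w[...,1]-17)<50)]; print("flask",len(g),g.mean(0),circ(g) if len(g) else 0)
go(491,220,120)
E
```

```text
brim edge [489.7 223.   76.2] 13.175800324951354
knob 110 [41.  47.7 55.6] [502.4 226.   48. ] [489.6 223.1  15.7]
stopper 748 [46.3 57.2 67. ] [622.1   3.5  57. ] [-184385.5  840385.7  860504.7]
flask 1127 [456.6  17.8 148.5] [441.8  20.4  27. ]
tcp [490.4 206.6 251.4] shift cm [ 0.5 -1.2 13.1] level turn [-0. -0. -0.] yaw of tool x 0.375 t 3.15
```

```bash
python3 -m pendant '1 0.5 -1.2 3 0 0 0;1 0.5 -1.2 6 0 0 0;1 0.5 -1.2 9 0 0 0;1 0.5 -1.2 12 0 0 0;1 0.5 -1.2 14 0 0 0;1 0.5 -1.2 14 0 0 0;1 0.5 -1.2 14 0 0 0;1 0.5 -1.2 14 0 0 0;1 0.5 -1.2 14 0 0 0;1 0.5 -1.2 14 0 0 0'
python3 - <<'E'
from h import *
s,f,w=look("lid","w_lid2.png"); lidfit(s,f,w)
go(490,222.5,27,s)
E
```

```text
time: 4.15
ee_pos: [490.7, 215.7, 112.3]
tcp_rot: [0.983, 0.185, 0.001, -0.0]
contact_force: [0.3, 0.3, -0.6]
grip_width: 85.4
grasp_force: 0.0
brim edge [489.6 223.1  76.4] 13.251896331467137
knob 469 [40.8 48.4 55.5] [501.9 226.8  48.3] [489.4 223.1  15.8]
tcp [490.7 215.7 112.3] shift cm [ 0.2 -0.7  8.5] level turn [-0. -0.  0.] yaw of tool x 0.372 t 4.15
```

```bash
python3 -m pendant '1 0.2 -0.75 2 0 0 0;1 0.2 -0.75 4 0 0 0;1 0.2 -0.75 6 0 0 0;1 0.2 -0.75 7.5 0 0 0;1 0.2 -0.75 8.2 0 0 0;1 0.2 -0.75 8.5 0 0 0;1 0.2 -0.75 8.5 0 0 0;1 0.2 -0.75 8.5 0 0 0;0.3 0.2 -0.75 8.5 0 0 0;0.1 0.2 -0.75 8.5 0 0 0' 40
python3 -m pendant '0 0 0 0 0 0 0;0 0 0 0 0 0 0;0 0 0 0 0 0 0;0 0 0 0 0 0 0;0 0 0 0 0 0 0;0 0 0 0 0 0 0;0 0 0 0 0 0 0;0 0 0 0 0 0 0;0 0 0 0 0 0 0;0 0 0 0 0 0 0' 40
python3 -c "
from h import *
go(490,222.5,230)"
```

```text
time: 5.2
ee_pos: [489.6, 223.5, 26.9]
tcp_rot: [0.983, 0.185, 0.0, -0.0]
contact_force: [0.6, 0.5, -0.2]
grip_width: 59.3
grasp_force: 0.0
time: 6.2
ee_pos: [489.4, 223.4, 26.7]
tcp_rot: [0.983, 0.185, 0.0, -0.0]
contact_force: [-0.8, -0.5, 5.3]
grip_width: 31.3
grasp_force: 39.3
tcp [489.4 223.4  26.7] shift cm [  0.    0.1 -20.3] level turn [-0. -0. -0.] yaw of tool x 0.372 t 6.2
```

```bash
python3 -m pendant '0 0 0 -1 0 0 0;0 0 0 -2.5 0 0 0;0 0 0 -5 0 0 0;0 0 0 -8 0 0 0;0 0 0 -11.5 0 0 0;0 0 0 -15 0 0 0;0 0 0 -18.5 0 0 0;0 0 0 -21 0 0 0;0 0 0 -22 0 0 0;0 0 0 -22 0 0 0' 40
python3 - <<'E'
from h import *
s,f,w=look("lid","w_lid3.png")
z=w[...,2]; x,y=s["ee_pos"][:2]
m=(np.hypot(w[...,0]-x,w[...,1]-y)<85)&(z>s["ee_pos"][2]-27)&(z<s["ee_pos"][2]-6)
q=w[m]; A=np.c_[q[:,:2]-[x,y],np.ones(len(q))]; 
o=least_squares(lambda p:A@p-q[:,2],[0,0,230],loss="soft_l1").x; print("plane slope",np.round(o,4),"tcp-z",s["ee_pos"][2]-o[2],len(q))
go(464.2,-291,250,s)
E
```

```text
time: 7.2
ee_pos: [489.7, 223.5, 247.4]
tcp_rot: [0.983, 0.185, 0.001, -0.0]
contact_force: [0.1, -0.4, -3.1]
grip_width: 31.2
grasp_force: 40.0
plane slope [ -0.  -0. 237.] tcp-z 10.471502802503323 62834
tcp [489.7 223.5 247.4] shift cm [-21.1  47.   -0.3] level turn [-0. -0.  0.] yaw of tool x 0.372 t 7.2
```

```bash
python3 -m pendant '0 -0.8 1.8 0 0 0 0;0 -2.2 5 0 0 0 0;0 -4.1 9.1 0 0 0 0;0 -6 13.4 0 0 0 0;0 -7.9 17.6 0 0 0 0;0 -9.8 21.8 0 0 0 0;0 -11.6 25.9 0 0 0 0;0 -13.5 30 0 0 0 0;0 -15.2 33.8 0 0 0 0;0 -16.8 37.4 0 0 0 0' 40
python3 -m pendant '0 0 0 0 0 0 0;0 -1 2.3 0 0 0 0;0 -2.2 5 0 0 0 0;0 -3.3 7.4 0 0 0 0;0 -4 9 0 0 0 0;0 -4.3 9.5 0 0 0 0;0 -4.3 9.5 0 0 0 0;0 -4.3 9.5 0 0 0 0;0 -4.3 9.5 0 0 0 0;0 -4.3 9.5 0 0 0 0' 40
cat >> h.py <<'E'
def held(s,w,lo,hi,r=85):
    z=w[...,2]-s["ee_pos"][2]; x,y=s["ee_pos"][:2]
    m=(np.hypot(w[...,0]-x,w[...,1]-y)<r)&(z>lo)&(z<hi); q=w[m]
    A=np.c_[q[:,:2]-[x,y],np.ones(len(q))]
    o=least_squares(lambda p:A@p-q[:,2],[0,0,np.median(q[:,2])],loss="soft_l1").x
    print("slopes mrad %.1f %.1f"%(o[0]*1e3,o[1]*1e3),"z below tcp",s["ee_pos"][2]-o[2],len(q)); return m
E
python3 - <<'E'
from h import *
s,f,w=look("lid","w_lid4.png")
m=held(s,w,-22,-4)
c=max(cv2.findContours(m.astype(np.uint8),0,1)[0],key=cv2.contourArea)[:,0]; e=w[c[:,1],c[:,0]]; d=e[:,:2]-s["ee_pos"][:2]; e=e[np.hypot(*d.T)>60]; print("brim",circ(e),len(e))
go(464.2,-291,130,s)
E
```

```text
time: 8.25
ee_pos: [467.1, -187.7, 244.2]
tcp_rot: [0.983, 0.185, -0.001, -0.001]
contact_force: [0.7, 0.5, -2.9]
grip_width: 31.1
grasp_force: 40.2
time: 9.25
ee_pos: [463.2, -289.5, 246.4]
tcp_rot: [0.983, 0.185, 0.0, -0.0]
contact_force: [-1.3, 0.2, -3.0]
grip_width: 31.1
grasp_force: 40.8
slopes mrad -10.3 -4.3 z below tcp 10.44959194989562 63216
brim [ 464.5 -289.7   75.7] 734
tcp [ 463.2 -289.5  246.4] shift cm [ 0.   0.2 11.6] level turn [-0. -0. -0.] yaw of tool x 0.373 t 9.25
```

View pics/w_lid4.png

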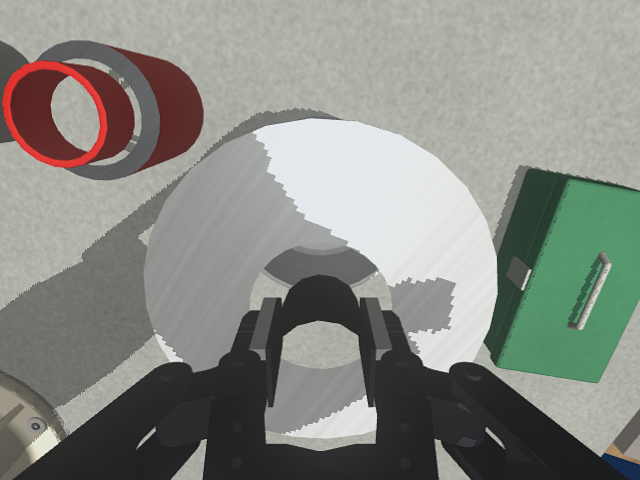

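The lid hangs level from the knob at (320,320) and covers the pot. Its brim centre matches the pot axis to about 1 mm, so I'm lowering it.

```bash
python3 -m pendant '0 0 0.1 1.5 0 0 0;0 0 0.1 3.5 0 0 0;0 0 0.1 5.5 0 0 0;0 0 0.1 7.5 0 0 0;0 0 0.1 9 0 0 0;0 0 0.1 10.3 0 0 0;0 0 0.1 11.3 0 0 0;0 0 0.1 12 0 0 0;0 0 0.1 12.2 0 0 0;0 0 0.1 12.2 0 0 0' 40
python3 -c "
from h import *
s,f,w=look('lid'); held(s,w,-22,-4); go(464,-290.5,107,s)"
```

```text
time: 10.3
ee_pos: [463.6, -291.3, 124.3]
tcp_rot: [0.983, 0.185, 0.0, 0.0]
contact_force: [-0.7, 0.6, -1.5]
grip_width: 31.0
grasp_force: 40.8
slopes mrad -10.3 -4.3 z below tcp 10.454590016325426 63191
tcp [ 463.6 -291.3  124.3] shift cm [ 0.1 -0.1  1.7] level turn [ 0. -0. -0.] yaw of tool x 0.372 t 10.3
```

```bash
python3 -m pendant '0 0 -0.05 0.3 0 0 0;0 0 -0.05 0.6 0 0 0;0 0 -0.05 0.9 0 0 0;0 0 -0.05 1.1 0 0 0;0 0 -0.05 1.3 0 0 0;0 0 -0.05 1.45 0 0 0;0 0 -0.05 1.6 0 0 0;0 0 -0.05 1.7 0 0 0;0 0 -0.05 1.75 0 0 0;0 0 -0.05 1.75 0 0 0' 40
python3 -c "
from h import *
s,f,w=look('lid'); held(s,w,-22,-4); go(464,-290.5,107,s)"
```

```text
time: 11.35
ee_pos: [463.3, -290.8, 106.8]
tcp_rot: [0.983, 0.185, -0.0, 0.0]
contact_force: [0.4, 0.6, -2.3]
grip_width: 30.8
grasp_force: 41.1
slopes mrad -10.4 -4.2 z below tcp 10.456918721495612 63224
tcp [ 463.3 -290.8  106.8] shift cm [ 0.1  0.  -0. ] level turn [0. 0. 0.] yaw of tool x 0.372 t 11.35
```

```bash
python3 -m pendant '0 0 0 0.05 0 0 0;0 0 0 0.1 0 0 0;0 0 0 0.12 0 0 0;0 0 0 0.14 0 0 0;0 0 0 0.16 0 0 0;0 0 0 0.18 0 0 0;0 0 0 0.2 0 0 0;0 0 0 0.2 0 0 0;0 0 0 0.2 0 0 0;0 0 0 0.2 0 0 0' 30
```

```text
time: 12.4
ee_pos: [463.4, -290.8, 106.6]
tcp_rot: [0.983, 0.185, 0.0, 0.0]
contact_force: [-6.1, 3.7, 18.8]
grip_width: 30.6
grasp_force: 42.9
```

```bash
python3 -m pendant '0 0 0 -0.1 0 0 0;0 0 0 -0.15 0 0 0;0.45 0 0 -0.15 0 0 0;0.7 0 0 -0.15 0 0 0;1 0 0 -0.15 0 0 0;1 0 0 -0.15 0 0 0;1 0 0 -0.15 0 0 0;1 0 0 -0.15 0 0 0;1 0 0 -0.15 0 0 0;1 0 0 -0.15 0 0 0'
python3 -m pendant '1 0 0 0 0 0 0;1 0 0 -1 0 0 0;1 0 0 -3 0 0 0;1 0 0 -6 0 0 0;1 0 0 -9.5 0 0 0;1 0 0 -13 0 0 0;1 0 0 -16 0 0 0;1 0 0 -18 0 0 0;1 0 0 -18.5 0 0 0;1 0 0 -18.5 0 0 0'
python3 - <<'E'
from h import *
s,f,w=look("lid","w_seat.png"); z=w[...,2]
m=(np.hypot(w[...,0]-464,w[...,1]+290.5)<76)&(z>80)&(z<120)
q=w[m&(np.hypot(w[...,0]-464,w[...,1]+290.5)>64)]; A=np.c_[q[:,:2]-[464,-290.5],np.ones(len(q))]
print("brim ring plane",np.round(np.linalg.lstsq(A,q[:,2],rcond=None)[0]*[1e3,1e3,1],1))
lidc=w[(np.hypot(w[...,0]-464,w[...,1]+290.5)<90)&(z>95)&(z<115)]
im=((np.hypot(w[...,0]-464,w[...,1]+290.5)<95)&(z>85)&(z<120)).astype(np.uint8); c=max(cv2.findContours(im,0,1)[0],key=cv2.contourArea)[:,0]; e=w[c[:,1],c[:,0]]; print("edge",circ(e),np.nanmedian(e[:,2]))
go(600,-20,260,s)
E
```

```text
time: 13.4
ee_pos: [463.3, -290.8, 106.3]
tcp_rot: [0.983, 0.185, -0.0, -0.0]
contact_force: [0.4, 0.5, 0.6]
grip_width: 85.7
grasp_force: 0.0
time: 14.4
ee_pos: [463.4, -290.9, 292.1]
tcp_rot: [0.983, 0.185, 0.001, 0.001]
contact_force: [0.3, 0.6, -1.7]
grip_width: 85.1
grasp_force: 0.0
brim ring plane [ 0.6 -2.1 94.1]
edge [ 463.9 -291.5   76.3] 93.23736209486856
tcp [ 463.4 -290.9  292.1] shift cm [ 22.6 -20.3   3.2] level turn [ 0. -0.  0.] yaw of tool x 0.372 t 14.4
```

View pics/w_seat.png

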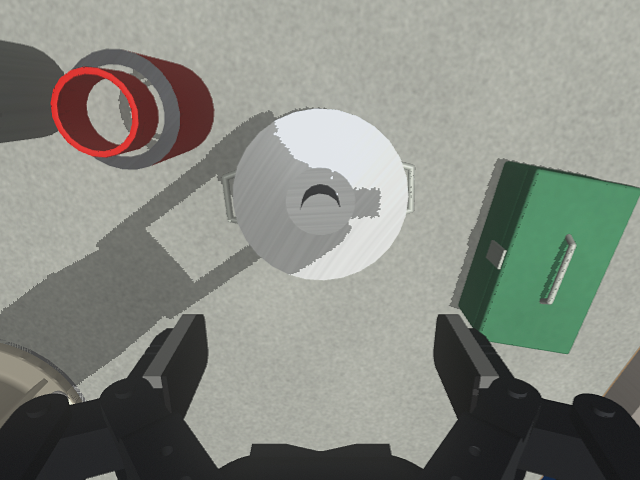

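The lid sits on the pot at (320,195), level to 2 mrad, with its brim top at 93 mm. That is 80 mm above its table height, as it should be. Next is the stopper.

```bash
python3 -m pendant '1 2 -2 0 0 0 0;1 5 -4.4 1 0 0 0;1 8.5 -7.3 2 0 0 0;1 12 -10.3 3 0 0 0;1 15.5 -13.4 4 0 0 0;1 19 -16.2 5 0 0 0;1 22 -18.5 5.5 0 0 0;1 24.5 -20.3 6 0 0 0;1 25 -20.6 6 0 0 0;1 25 -20.6 6 0 0 0'
cat >> h.py <<'E'
def stop(w,x=624,y=-10):
    z=w[...,2]; m=(np.hypot(w[...,0]-x,w[...,1]-y)<45)&(z<75)
    for lo,hi in((38,66),(62,75),(26,36)):
        q=w[m&(z>lo)&(z<hi)]; print("stopper",lo,hi,len(q))
        if len(q)>15: print("  ",np.percentile(q[:,2],[5,50,95]),q.mean(0),circ(q),cv2.minEnclosingCircle(q[:,:2].astype(np.float32)))
E
python3 - <<'E'
from h import *
s,f,w=look("st","w_st.png"); stop(w); print([(round(b["score"],2),np.array(b["point"])) for b in optics.boxes_of(f,"stopper")])
go(624,-10,120,s)
E
```

```text
time: 15.45
ee_pos: [620.7, -7.3, 229.5]
tcp_rot: [0.983, 0.186, -0.001, -0.0]
contact_force: [0.6, -0.9, 0.9]
grip_width: 85.7
grasp_force: 0.0
stopper 38 66 238
   [39.4 52.8 64.6] [636.5  -4.4  52.7] [626928.5 261160.6 678563.1] ((628.0213623046875, -8.49577522277832), 15.552267074584961)
stopper 62 75 57
   [62.6 65.1 67.6] [636.6  -4.1  65. ] [624.6  -9.3  15.7] ((629.9263916015625, -6.918709754943848), 14.64206314086914)
stopper 26 36 66
   [28.3 31.7 35.2] [647.6  -0.5  31.6] [625.5  -8.6  29.4] ((639.617919921875, -3.3240699768066406), 26.156246185302734)
[]
tcp [620.7  -7.3 229.5] shift cm [ 0.2  0.4 10.9] level turn [-0.  0.  0.] yaw of tool x 0.374 t 15.45
```

View pics/w_st.png

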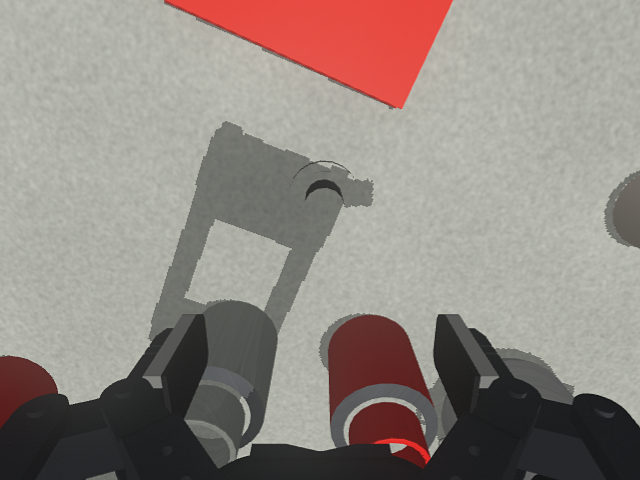

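The stopper is at (324,190), with only the camera-facing rims of its grip and flange drawn. The grey flask is at (235,370). I'll step closer and fit it with the known radii.

```bash
python3 -m pendant '1 0.3 0.2 2 0 0 0;1 0.3 0.2 4 0 0 0;1 0.3 0.2 6 0 0 0;1 0.3 0.2 8 0 0 0;1 0.3 0.2 9.5 0 0 0;1 0.3 0.2 9.5 0 0 0;1 0.3 0.2 9.5 0 0 0;1 0.3 0.2 9.5 0 0 0;1 0.3 0.2 9.5 0 0 0;1 0.3 0.2 9.5 0 0 0'
cat >> h.py <<'E'
def fixc(q,r,c0): return least_squares(lambda p:np.hypot(q[:,0]-p[0],q[:,1]-p[1])-r,c0,loss="soft_l1",f_scale=1).x
def stop2(w,x=624.5,y=-9.5,b=0):
    z=w[...,2]-b; m=(np.hypot(w[...,0]-x,w[...,1]-y)<42)&(z<75)
    for lo,hi,r in((40,66,16),(29,34,31),(66,75,16)):
        q=w[m&(z>lo)&(z<hi)]; 
        if len(q)>15: print("fix",r,len(q),np.percentile(q[:,2],[2,98]),fixc(q,r,[x,y]))
E
python3 - <<'E'
from h import *
s,f,w=look("st","w_st2.png"); stop2(w)
go(624.5,-9,35,s)
E
```

```text
time: 16.55
ee_pos: [625.3, -8.8, 137.1]
tcp_rot: [0.983, 0.185, 0.001, 0.0]
contact_force: [0.3, -0.0, 0.2]
grip_width: 85.1
grasp_force: 0.0
fix 16 600 [40.6 65.6] [624.1  -9.4]
fix 31 126 [29.1 33.9] [624.2  -9.5]
fix 16 56 [66.1 68.3] [624.2  -9.5]
tcp [625.3  -8.8 137.1] shift cm [-0.1 -0.  10.2] level turn [ 0. -0. -0.] yaw of tool x 0.372 t 16.55
```

```bash
python3 -m pendant '1 -0.13 0.02 2 0 0 0;1 -0.13 0.02 4 0 0 0;1 -0.13 0.02 6 0 0 0;1 -0.13 0.02 8 0 0 0;1 -0.13 0.02 9.2 0 0 0;1 -0.13 0.02 9.7 0 0 0;1 -0.13 0.02 9.9 0 0 0;1 -0.13 0.02 9.9 0 0 0;1 -0.13 0.02 9.9 0 0 0;0.3 -0.13 0.02 9.9 0 0 0' 30
python3 -m pendant '0.3 0 0 0 0 0 0;0.2 0 0 0 0 0 0;0.1 0 0 0 0 0 0;0 0 0 0 0 0 0;0 0 0 0 0 0 0;0 0 0 0 0 0 0;0 0 0 0 0 0 0;0 0 0 0 0 0 0;0 0 0 0 0 0 0;0 0 0 0 0 0 0' 30
python3 -m pendant '0 0 0 -1 0 0 0;0 0 0 -2.5 0 0 0;0 0 0 -5 0 0 0;0 0 0 -8 0 0 0;0 0 0 -11.5 0 0 0;0 0 0 -15 0 0 0;0 0 0 -18.5 0 0 0;0 0 0 -21.5 0 0 0;0 0 0 -22.5 0 0 0;0 0 0 -22.5 0 0 0' 30
python3 - <<'E'
from h import *
s,f,w=look("st","w_st3.png"); x,y,zz=s["ee_pos"]; stop2(w,x,y,zz-38)
z=w[...,2]; g=w[(z<156)&(z>146)&(np.hypot(w[...,0]-442,w[...,1]-18)<50)]; print("flask",len(g),g.mean(0) if len(g) else 0)
go(442,18,262,s)
E
```

```text
time: 17.6
ee_pos: [624.2, -9.4, 38.1]
tcp_rot: [0.983, 0.185, 0.001, 0.0]
contact_force: [-0.0, 0.6, -0.1]
grip_width: 73.4
grasp_force: 0.0
time: 18.6
ee_pos: [623.9, -9.4, 37.5]
tcp_rot: [0.983, 0.185, 0.0, 0.0]
contact_force: [-1.3, -0.6, 4.6]
grip_width: 31.1
grasp_force: 29.8
time: 19.6
ee_pos: [624.4, -9.5, 264.2]
tcp_rot: [0.983, 0.185, 0.002, 0.0]
contact_force: [0.3, -0.1, -1.6]
grip_width: 31.1
grasp_force: 30.0
fix 16 5575 [267.3 291.9] [625.2  -9.7]
fix 31 462 [255.4 260.1] [624.8  -9.7]
fix 16 1731 [292.3 300.9] [627.  -9.]
flask 53 [414.9  13.  149.1]
tcp [624.4  -9.5 264.2] shift cm [-16.   -9.2   0.2] level turn [ 0. -0.  0.] yaw of tool x 0.372 t 19.6
```

```bash
python3 -m pendant '0 -1.5 -0.6 0 0 0 0;0 -4 -1.7 0 0 0 0;0 -7.5 -3.1 0 0 0 0;0 -11 -4.6 0 0 0 0;0 -14.5 -6.1 0 0 0 0;0 -18 -7.5 0 0 0 0;0 -20.5 -8.6 0 0 0 0;0 -22 -9.2 0 0 0 0;0 -22 -9.2 0 0 0 0;0 -22 -9.2 0 0 0 0' 30
cat >> h.py <<'E'
def flask(w,x=442,y=18):
    z=w[...,2]; m=np.hypot(w[...,0]-x,w[...,1]-y)<36
    q=w[m&(z>147.5)&(z<156)]; print("rim",len(q),np.percentile(q[:,2],[5,50,95]),circ(q))
    q=w[m&(z>118)&(z<146)]; d=np.hypot(q[:,0]-x,q[:,1]-y); q=q[d>26]; print("neck r30",len(q),fixc(q,30,[x,y]) if len(q)>10 else 0)
    q=w[m&(z>118)&(z<146)]; d=np.hypot(q[:,0]-x,q[:,1]-y)
    m=np.hypot(w[...,0]-x,w[...,1]-y)<55; q=w[m&(z>106)&(z<114)]; print("shoulder",len(q),circ(q) if len(q)>10 else 0)
E
python3 - <<'E'
from h import *
s,f,w=look("fl","w_fl.png"); flask(w)
x,y,zz=s["ee_pos"]; stop2(w,x,y,zz-38); go(442,18,262,s)
E
```

```text
time: 20.65
ee_pos: [386.0, -3.7, 262.0]
tcp_rot: [0.983, 0.185, 0.0, 0.0]
contact_force: [0.3, -0.1, -0.4]
grip_width: 31.2
grasp_force: 30.0
rim 2222 [148.4 150.  151.2] [440.4  19.1  27.2]
neck r30 428 [445.4  16.6]
shoulder 4781 [439.6  18.8  40.2]
fix 16 5522 [265.2 289.7] [386.9  -3.9]
fix 31 481 [253.2 257.9] [386.4  -4. ]
fix 16 1777 [290.2 298.7] [388.4  -3.4]
tcp [386.   -3.7 262. ] shift cm [6. 0. 0.] level turn [ 0. -0.  0.] yaw of tool x 0.372 t 20.65
```

View pics/w_fl.png

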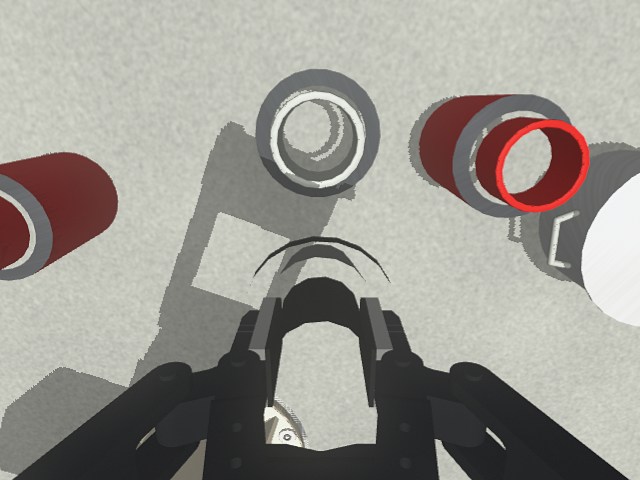

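The whole rim of the grey flask shows at (318,138), and the held stopper hangs upright with its flange edge at (320,240). By measurement, stopper to flask is 58.6 mm along tool x and -1.8 mm along tool y.

```bash
python3 -m pendant '0 1.5 -0.1 0 0 0 0;0 3.5 -0.15 0 0 0 0;0 5.2 -0.18 0.5 0 0 0;0 5.86 -0.18 1.5 0 0 0;0 5.86 -0.18 3 0 0 0;0 5.86 -0.18 4.5 0 0 0;0 5.86 -0.18 5.5 0 0 0;0 5.86 -0.18 6 0 0 0;0 5.86 -0.18 6 0 0 0;0 5.86 -0.18 6 0 0 0' 30
python3 - <<'E'
from h import *
s,f,w=look("fl","w_fl2.png")
x,y,zz=s["ee_pos"]; stop2(w,x,y,zz-38); z=w[...,2]
m=np.hypot(w[...,0]-440.4,w[...,1]-19.1)
q=w[(m<34)&(z>146)&(z<156)]; print("rim visible",len(q)); print(circ(q) if len(q)>20 else 0, q.mean(0))
q=w[(m<50)&(z>106)&(z<114)&(m>32)]; print("shoulder",len(q),q.mean(0))
q=w[(m<55)&(z>20)&(z<105)]; print("body r45",len(q),fixc(q,45,[440,19]))
go(440,19.3,160,s)
E
```

```text
time: 21.7
ee_pos: [439.6, 19.3, 202.6]
tcp_rot: [0.983, 0.185, 0.0, 0.0]
contact_force: [-0.1, 0.4, -0.7]
grip_width: 31.1
grasp_force: 30.0
fix 16 5537 [205.7 230.2] [440.5  19.1]
fix 31 481 [193.7 198.5] [440.  19.]
fix 16 1791 [230.7 239.4] [442.1  19.6]
rim visible 2257
[441.1  19.4  27.1] [449.4  22.6 149.6]
shoulder 4608 [458.8  26.1 111.4]
body r45 1422 [440.   18.8]
tcp [439.6  19.3 202.6] shift cm [0.  0.  4.3] level turn [ 0. -0. -0.] yaw of tool x 0.372 t 21.7
```

View pics/w_fl2.png

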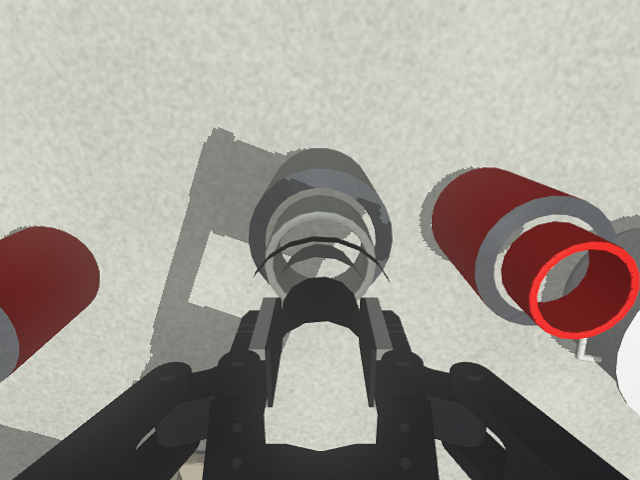

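The stopper is centred over the mouth at (320,255) to within 0.5 mm. I'm lowering it gently.

```bash
python3 -m pendant '0 0.03 0 0.6 0 0 0;0 0.03 0 1.2 0 0 0;0 0.03 0 1.7 0 0 0;0 0.03 0 2.2 0 0 0;0 0.03 0 2.6 0 0 0;0 0.03 0 3 0 0 0;0 0.03 0 3.4 0 0 0;0 0.03 0 3.7 0 0 0;0 0.03 0 3.9 0 0 0;0 0.03 0 4 0 0 0' 30
python3 -m pendant '0 0 0 0.08 0 0 0;0 0 0 0.14 0 0 0;0 0 0 0.2 0 0 0;0 0 0 0.24 0 0 0;0 0 0 0.28 0 0 0;0 0 0 0.3 0 0 0;0 0 0 0.3 0 0 0;0 0 0 0.3 0 0 0;0 0 0 0.3 0 0 0;0 0 0 0.3 0 0 0' 30
```

```text
time: 22.75
ee_pos: [439.5, 19.4, 162.1]
tcp_rot: [0.983, 0.185, -0.0, -0.0]
contact_force: [0.1, -0.4, -1.1]
grip_width: 31.4
grasp_force: 30.0
time: 23.75
ee_pos: [439.8, 19.4, 159.5]
tcp_rot: [0.983, 0.185, 0.0, 0.0]
contact_force: [-1.4, -0.3, 4.4]
grip_width: 31.2
grasp_force: 30.5
```

```bash
python3 -m pendant '0 0 0 0 0 0 0;0.45 0 0 0 0 0 0;0.7 0 0 0 0 0 0;1 0 0 0 0 0 0;1 0 0 0 0 0 0;1 0 0 0 0 0 0;1 0 0 0 0 0 0;1 0 0 0 0 0 0;1 0 0 0 0 0 0;1 0 0 -0.3 0 0 0'
python3 -m pendant '1 0 0 -1 0 0 0;1 0 0 -3 0 0 0;1 0 0 -6 0 0 0;1 0 0 -9 0 0 0;1 0 0 -12 0 0 0;1 -2 0 -14 0 0 0;1 -5 0 -14.5 0 0 0;1 -7 0 -14.5 0 0 0;1 -7 0 -14.5 0 0 0;1 -7 0 -14.5 0 0 0'
python3 - <<'E'
from h import *
s,f,w=look("fl","w_end.png"); z=w[...,2]; x,y=440.5,19.2
m=np.hypot(w[...,0]-x,w[...,1]-y)
for lo,hi,r,R0 in((163,188,16,24),(150.5,155.5,31,38),(192,205,0,40)):
    q=w[(m<R0)&(z>lo)&(z<hi)]; print(lo,len(q),(np.percentile(q[:,2],[2,98]),fixc(q,r,[x,y])) if len(q)>10 and r else "")
q=w[(m<24)&(z>160)&(z<205)]; print("grip z range",np.percentile(q[:,2],[1,50,99]))
for lo in(163,171,179): 
    q=w[(m<24)&(z>lo)&(z<lo+8)]; print(" axis at",lo+4,fixc(q,16,[x,y]))
q=w[(m<55)&(z>20)&(z<105)]; print("body",len(q),fixc(q,45,[440,19]))
go(464,-290,290,s)
E
```

```text
time: 24.75
ee_pos: [439.3, 19.4, 162.1]
tcp_rot: [0.983, 0.185, -0.0, -0.0]
contact_force: [-0.1, 0.5, -0.3]
grip_width: 85.3
grasp_force: 0.0
time: 25.75
ee_pos: [374.8, -6.0, 308.1]
tcp_rot: [0.983, 0.185, 0.001, 0.0]
contact_force: [1.1, 0.5, -0.4]
grip_width: 85.4
grasp_force: 0.0
163 0 
150.5 408 (array([150.5, 152.1]), array([437.5,  17.9]))
192 0 Traceback (most recent call last):
  File "<stdin>", line 6, in <module>
    return _quantile_unchecked(
        a, q, axis, out, overwrite_input, method, keepdims, weights)
    return _ureduce(a,
                    func=_quantile_ureduce_func,
    ...<5 lines>...
                    overwrite_input=overwrite_input,
                    method=method)
    r = func(a, **kwargs)
    result = _quantile(arr,
                       quantiles=q,
    ...<2 lines>...
                       out=out,
                       weights=wgt)
    slices_having_nans = np.isnan(arr[-1, ...])
                                  ~~~^^^^^^^^^
IndexError: index -1 is out of bounds for axis 0 with size 0
```

View pics/w_end.png

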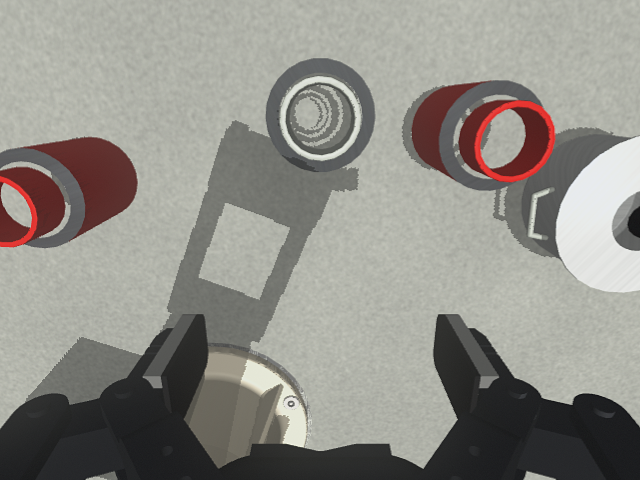

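From directly above, the stopper's single-sided surfaces can't be seen in the mouth at (320,117). I'll verify it from the oblique scene camera and from a wrist pose with the flask behind the camera axis.

```bash
python3 -m pendant '1 1 0 0 0 0 0;1 3 0 0 0 0 0;1 6 0 -0.5 0 0 0;1 9 0 -1 0 0 0;1 11 0 -1 0 0 0;1 12 0 -1 0 0 0;1 12 0 -1 0 0 0;1 12 0 -1 0 0 0;1 12 0 -1 0 0 0;1 12 0 -1 0 0 0'
python3 - <<'E'
from h import *
x,y=440.5,19.2
def chk(w,n):
    z=w[...,2]; m=np.hypot(w[...,0]-x,w[...,1]-y)
    g=w[(m<24)&(z>160)&(z<210)]; print(n,"grip",len(g),"top z",np.percentile(g[:,2],[1,99]) if len(g) else 0)
    for lo in(160,168,176,184):
        q=w[(m<24)&(z>lo)&(z<lo+8)]
        if len(q)>8: print("  axis",lo+4,len(q),fixc(q,16,[x,y]))
    q=w[(m<36)&(m>27)&(z>146)&(z<165)]; print("  flange zone z",np.percentile(q[:,2],[2,50,98]),len(q),fixc(q,31,[x,y]))
    q=w[(m<55)&(z>20)&(z<105)]; print("  body",len(q),fixc(q,45,[x,y]))
s,f,w=look("fl"); chk(w,"wrist")
f=optics.grab_frame("scene"); w2=cloud(f); chk(w2,"scene")
im=cv2.cvtColor(f["image"],cv2.COLOR_RGB2BGR)
a=cv2.resize(im[150:330,180:470],(800,496),interpolation=cv2.INTER_CUBIC); cv2.imwrite("pics/final.png",a)
for n in("pot","flask","lid","stopper","book","mug","tin","wooden_box"):
    b=[(round(b["score"],2),np.array(b["point"])) for b in optics.boxes_of(f,n) if b["score"]>.4]; print(n,b)
E
```

```text
time: 26.8
ee_pos: [485.6, 37.3, 317.5]
tcp_rot: [0.983, 0.185, 0.0, 0.0]
contact_force: [1.1, -0.7, -0.3]
grip_width: 85.0
grasp_force: 0.0
wrist grip 566 top z [160.3 190.3]
  axis 164 134 [440.3  19. ]
  axis 172 144 [440.4  19. ]
  axis 180 159 [440.4  19. ]
  axis 188 129 [440.3  19. ]
  flange zone z [148.2 150.2 155.8] 698 [440.1  19.2]
  body 1279 [440.2  18.7]
scene grip 132 top z [160.6 191.2]
  axis 164 32 [439.9  17.2]
  axis 172 35 [439.6  17.3]
  axis 180 35 [439.4  16.8]
  axis 188 30 [439.8  16.6]
  flange zone z [146.1 152.3 158.9] 83 [439.5  17.3]
  body 811 [439.6  16.7]
pot [(0.78, array([ 511.7, -252.1,   49.3]))]
flask [(0.7, array([ 502.5, -107.4,   93.4])), (0.56, array([313.1, 229.1,  95.6])), (0.55, array([464.,  31.,  87.]))]
lid [(0.6, array([ 477.7, -280.2,   96.1]))]
stopper [(0.65, array([455. ,  23.1, 169. ]))]
book [(0.82, array([808.6,  69.3,  27.2]))]
mug [(0.9, array([ 733.4, -293. ,   51.6]))]
tin [(0.73, array([ 503.9, -507.5,   72.6]))]
wooden_box [(0.94, array([525.4, 515.3,  94. ]))]
```

View pics/final.png

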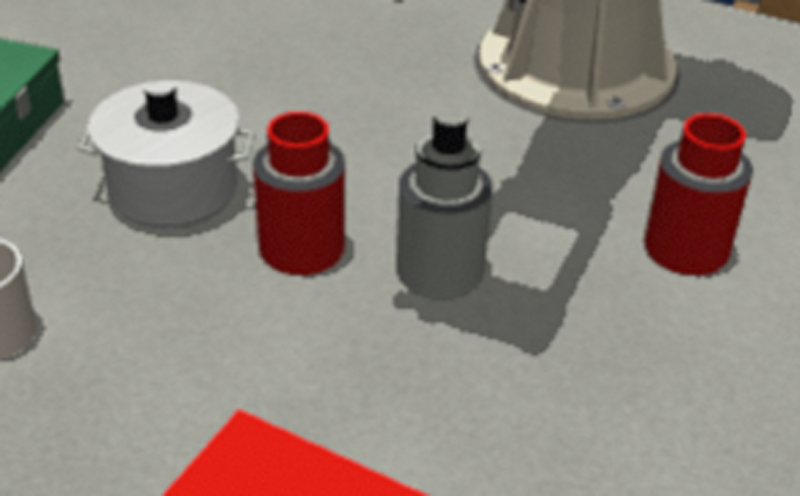

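The picture shows the lid level on the pot at (163,125). The stopper is upright and home in the grey flask at (450,145), with its grip top at 190 mm and its axis vertical. Everything else is where it was, so I'm handing in.

```bash
python3 -c "
from rig import arm
print(arm.finish_job())"
```

```text
the job is handed in; nothing more can be done
None
```

I handed the job in at about 27 s: the lid sits level and fully down on the pot, the stopper is upright and home in the grey steel flask, and nothing else showed signs of having moved.

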